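# Hitch the tow hook to the feed carriage and draw it home

## Task

Pick up the red tow hook by its black grip post, push its mouth onto the headed pin on the plywood carriage, feeling for the pin as it may be clamped anywhere along its slot, until it is fully home and the yellow sprung latch flips shut behind it. Then draw the carriage along its rail with the hook, all the way to the home end stop, set the hook down flat on the deck, still latched, and let go. Work gently, feeling for contact, so that the hook is never pressed against the pin with more than about 20 N, and leave the glue bottle, the tin and the wood offcut where they are.

Things in the scene. Friction and masses are not known exactly. Their poses are not given: they have to be found in the camera images.
- hook: Red steel tow hook lying flat and loose, 0.4 kg: a plate 14 mm thick, origin on its underside below the middle of the grip post, z up, mouth opening towards +x. It spans x -18 to 118 mm, y -25 to 29 mm, plus a steel eye out to y = 63 mm at x = 0.
- hook_grip (a point): Middle of the black square grip post of the hook: 24 x 24 mm, sides along the hook's x and y, rising from the plate's top (14 mm) to 56 mm above the underside; this point is 35 mm above the underside. Grip it across either pair of sides.
- hook_seat (a point): Where the pin's axis lies in the hook when fully home: x = 55, y = 0, z = 0 mm in the hook's frame. The mouth is a slot along y = 0, 20 mm wide, its bottom at x = 47 mm, with flared lips widening to about 38 mm at x = 118 mm.
- latch (a joint): Yellow sprung tongue across the mouth, pivoting in the hook at x = 85, y = 14.5 mm. rad: 0 shut (straight across the slot at x = 82 to 88 mm), about 1.4 folded in beside the slot. The pin pushes it in with 3 to 8 N; it flips shut only once the pin is within about 2 mm of the mouth's bottom. It never opens outwards: a pin behind it (x 55 to 74 mm) is captive.
- deck: Plywood deck of the carriage, spanning x -135 to 100, y -85 to 85 mm, moving only along y, which points along the rail to the home stop. Origin: middle of the hitch pin's adjusting slot, at the deck's top face, 42 mm above the bench. A dark fence 22 mm high stands at x 83 to 100 mm, so the hook goes on towards +x.
- bracket: Steel slot plate on the deck with the hitch pin; same origin and axes as the deck. The upright pin is clamped at y = 0 and anywhere from x = -14 to 14 mm; its place is not measured and must be felt or seen. Pin 16 mm in diameter; its 30 mm head has its underside 26 mm and top 32 mm above the deck, so the hook goes on from the side, lying on or just over the deck.
- carriage (a joint): Travel of the carriage along its rail, m, growing along the deck's +y: 0.125 is against the rigid home end stop; it starts at 0 to 0.05. It runs stiffly (about 3 N of friction) and stays where it is left.
- glue: Yellow glue bottle, 56 mm diameter, 130 mm tall, loose, origin at the middle of its base; to be left alone.
- tin: Blue-labelled steel tin, 68 mm diameter, 75 mm tall, loose, origin at the middle of its base; to be left alone.
- offcut: Brown wood offcut 130 x 45 x 35 mm lying loose, origin at the middle of its underside; to be left alone.
Mind the look-alikes: they are no part of the job. Of the things that look like the hook, take the one that is farthest to the robot's left at the start.

How it is judged:
By the outcome, as a careful person would: the job done as asked, in the order asked, and still so for the second after the job is handed in, with the robot touching nothing.
It also fails if it takes over 64 s, if anything falls off the work surface, if the arm or the gripper's body presses on something with over 40 N, if the wrist force passes 120 N, or if a joint passes its speed limit or range.

## Robot

A 6-joint arm with a two-finger parallel gripper is mounted at the origin on the work surface. World frame = base frame: x ahead of the robot, y to its left, z up, the work surface at z = 0. Lengths are in m, angles in degrees, forces in N, time in s.
With the tool pointing down it reaches from about 0.375 to 0.9 m from the base axis. Payload 3.1 kg.
Tool frame: the origin (TCP) lies on the centre line of the jaws, within the pads' length; the fingertips stand 25 mm ahead of it and the grasp point (between the pads) lies 6 mm ahead of it; z points along the fingers, y is the line along which they close (so a half turn about z gives the same grasp; the last joint's range is limited). The gripper opens to 87 mm and grips with 3 to 60 N. Pads are 19 mm wide; open, the fingers measure 117 mm over their backs; the gripper's body (75 mm by 190 mm) begins 51 mm behind the grasp point.
Start: joints at [-78.409, 30.224, 82.088, -0, 67.689, -10.227], TCP at [0.232, -0.58, 0.248] pointing down, gripper open.
Joint ranges: [-176.69, 176.69], [-43.24, 126.21], [12.49, 139.97], [-82, 262], [0, 151.66], [-163.58, 163.58]. Speed limits (degrees/s): [159.86, 159.86, 180, 180, 180, 180].

## Interface

Orientations are given as a 3x3 rotation matrix whose columns are the frame's x, y, z axes.
In Python, from rig import bot, cams, models gives the robot as it stands. The module is installed in compiled form; this text tells all that it offers.
- The arm moves only by the shell command python3 -m handwheel 'ROWS' [OPENING]. ROWS is JSON, a list of rows, each a list of 6 numbers: the shift along the world's x, y, z each as a share of 1 m, from -1 to 1, then the turn, a rotation vector about the world's x, y, z each as a share of 2 rad, from -1 to 1. In form: [[dx, dy, dz, wx, wy, wz], ...]. A call has exactly 8 rows; each row is the pose to reach, as a shift and turn from the pose commanded when the call began; what a row does not reach only later rows make up. A row lasts 1/12 s, in which the tool goes at most 41.7 mm and 7.16 degrees, less where a joint would pass 70% of its speed; a pose out of reach is approached as far as the arm can. A call with a number of a shift or a turn outside -1 to 1 is refused whole. A call with a gripper value outside its range is refused whole. OPENING is the opening, from -1 (shut) to 1 (fully open), so that 0 is half open, set as the call begins (- or left out, the last holds). The fingers move at their own pace and stop on an object; the grip force is fixed at half the most. Time passes only in rows, so rows that repeat a pose let the fingers close, or fill a call up. It gives the time, the measured TCP pose, the force, the opening and the grip force at its end, in the units of the state.
- bot.read_state(): the state, without advancing time (a new reading comes with each control period).
- cams.capture(name): name is "scene" or "top" or "wrist"; returns (picture, depth): 480x640x3 uint8, blue, green, red; 480x640 float32, m along the optical axis (not along the pixel's ray), 0 where there is no reading.
- cams.calibration(name): a dict with "mtx" (3x3 intrinsics, pixels), "R" (3x3) and "t" (3): a world point X has camera coordinates R X + t; the wrist camera has in their place "tool_from_camera" (4x4, takes a point from camera to tool coordinates, whose origin is the TCP and whose axes are the flange's). Camera axes: x right, y down, z forward; pixel columns grow to the right and rows downward; lengths in m; the calibration is good to about 2 mm. A picture is of the moment at which its call begins: read the wrist's pose just before it. calibration takes no time and is no camera call.
- bot.hand_in(): hands the job in; it is judged then, once.
Trained networks look in the newest picture that a camera, given by its name, has taken for a name from the list of things; names that differ only in an ending like _2 or _b are one class to them, and where a whole thing is asked for, a point or a joint stands for the part that bears it (a point fixed in the world has none). Each returns a list of dicts, best first, with "conf" (0 to 1); they miss things now and then, are a little off and sometimes report something else, mostly with a low value. They report only what shows in the picture. A call takes as long as a camera call. They do not tell look-alikes from the thing itself.
- models.spot_in(query, camera): "position" ([column, row] in pixels, amid what is visible of it).
- models.tip_of(query, camera): "position" ([column, row] in pixels: a listed point, or the origin of a listed thing).
The state is a dict: "time_s": time; "joint_positions": joint angles; "qvel": joint speeds; "tau": joint torques, N m; "position": TCP position; "tcp_rot": TCP orientation; "force": force on the tool from outside, world axes, zero at the start; "moment": the same for the moment, N m; "opening": opening from 0.0 (shut) to 1.0 (fully open); "grasp_force": force on a finger pad.
Only numpy, scipy, OpenCV 4.12 (cv2) and the standard library are available. Lean on these libraries where they do the work, as an engineer would, in place of code of your own. Each camera call takes 0.05 s, during which the arm holds its last target. There are 200 camera calls.

## Working session

There is one attempt and no reset: what is moved stays moved. The work goes in short steps, Python scripts to look and compute and a shell command to move; the robot and the scene stay as the last step left them, time stands still between calls to the robot, and variables do not carry over. Pictures are saved under pics/ and viewed, at most 10 in all, crops included, and the job is handed in when it is done.

```bash
mkdir -p pics
cat > h.py <<'E'
import numpy as np,cv2
from rig import bot,cams,models
def unproj(name,uv,depth=None,z=None,st=None):
    c=cams.calibration(name);K=np.array(c["mtx"]);ray=np.linalg.inv(K)@[uv[0],uv[1],1]
    if "R" in c:
        R=np.array(c["R"]);t=np.array(c["t"]);Rw=R.T;o=-R.T@t
    else:
        T=np.array(c["tool_from_camera"]);Rt=np.array(st["tcp_rot"]);Rw=Rt@T[:3,:3];o=Rt@T[:3,3]+np.array(st["position"])
    d=Rw@ray
    if z is not None: return o+d*(z-o[2])/d[2]
    return o+d*depth
E
python3 - <<'E'
from h import *
for n in("top","scene"):
    p,d=cams.capture(n);cv2.imwrite(f"pics/{n}0.png",p);np.save(f"{n}0.npy",d)
    for q in["hook","hook_grip","hook_seat","latch","deck","bracket","glue","tin","offcut"]:
        for f in("spot_in","tip_of"):
            try:r=getattr(models,f)(q,n)
            except Exception as e: print(q,f,str(e)[:60]);continue
            print(n,q,f,[(round(x["conf"],2),np.round(x["position"]).astype(int).tolist(),np.round(unproj(n,x["position"],depth=d[int(min(479,x["position"][1])),int(min(639,x["position"][0]))]),3).tolist()) for x in r[:4]])
s=bot.read_state();print(s)
E
```

```text
top hook spot_in [(0.93, [187, 272], [0.448, 0.312, 0.016]), (0.71, [278, 321], [0.338, 0.114, 0.016]), (0.71, [358, 308], [0.364, -0.059, 0.015])]
top hook tip_of [(0.77, [344, 312], [0.359, -0.028, 0.059]), (0.65, [276, 336], [0.311, 0.116, 0.062]), (0.62, [190, 284], [0.421, 0.303, 0.038])]
top hook_grip spot_in [(0.87, [357, 314], [0.351, -0.057, 0.019]), (0.85, [279, 321], [0.338, 0.113, 0.016]), (0.84, [184, 268], [0.456, 0.319, 0.016])]
top hook_grip tip_of [(0.9, [180, 282], [0.426, 0.318, 0.057]), (0.84, [278, 333], [0.316, 0.111, 0.058]), (0.78, [344, 316], [0.35, -0.027, 0.057]), (0.24, [492, 281], [0.42, -0.332, 0.082])]
top hook_seat spot_in [(0.91, [355, 313], [0.355, -0.053, 0.017]), (0.82, [278, 321], [0.338, 0.116, 0.014]), (0.79, [183, 273], [0.445, 0.322, 0.018])]
top hook_seat tip_of [(0.91, [368, 313], [0.353, -0.079, 0.019]), (0.78, [284, 307], [0.367, 0.104, -0.002]), (0.63, [186, 262], [0.468, 0.319, 0.003])]
top latch spot_in [(0.41, [184, 248], [0.5, 0.322, 0.006])]
latch tip_of it knows: bracket, deck, glue, hook, hook_grip, hook_seat, o
top deck spot_in [(
[... 2544 characters left out ...]
.80832090e-03,
        6.76891861e+01, -1.02264648e+01]), 'qvel': array([ 0.02217388,  0.01703569, -0.03667321,  0.03442085,  0.05548642,
        0.02891275]), 'tau': array([-1.04329516e-03, -4.40005803e+01, -1.76975816e+01,  6.33401843e-02,
        5.05189877e-02, -7.21981792e-06]), 'position': array([ 0.23230965, -0.58018311,  0.24754247]), 'tcp_rot': array([[ 9.28363559e-01,  3.71673380e-01, -3.40814540e-05],
       [ 3.71673381e-01, -9.28363559e-01,  2.08420267e-05],
       [-2.38935534e-05, -3.20161473e-05, -9.99999999e-01]]), 'force': array([-0.44669236,  0.01537689, -0.15993679]), 'moment': array([0.00803352, 0.03209656, 0.01685208]), 'grasp_force': 0.0, 'opening': 1.0006280892640749}
```

View pics/top0.png

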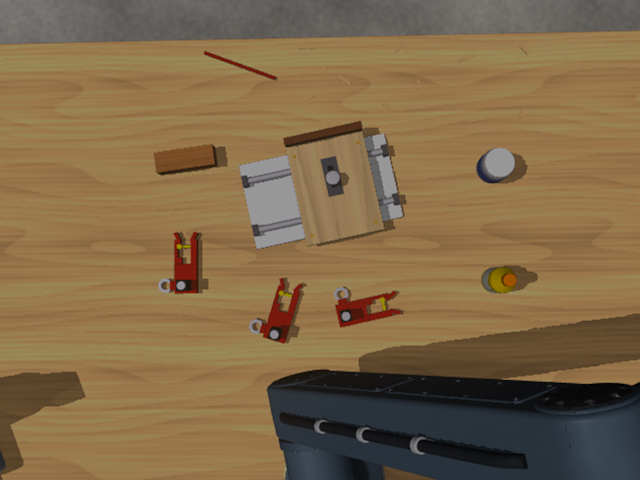

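```bash
python3 -c "
import cv2,numpy as np
a=cv2.imread('pics/top0.png')
l=cv2.resize(a[225:325,135:235],(400,400),interpolation=cv2.INTER_CUBIC);r=cv2.resize(a[110:250,260:400],(400,400),interpolation=cv2.INTER_CUBIC)
cv2.imwrite('pics/crop0.png',np.hstack([l,r]))"
```

```text
(no output)
```

View pics/crop0.png

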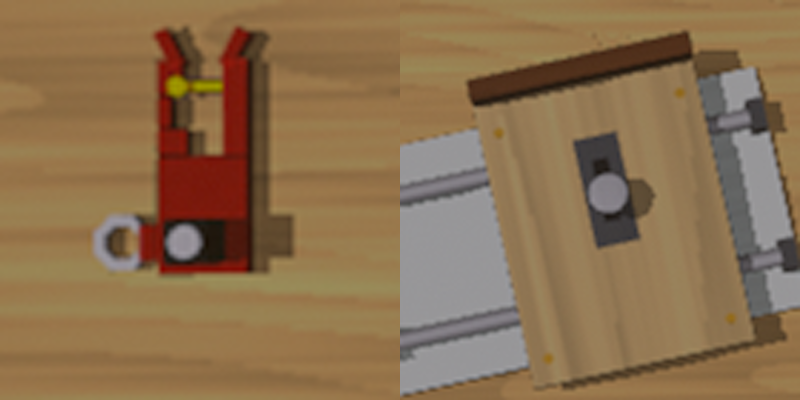

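Look-alikes: hook A at pixel (185,270), y≈+0.31; B at (278,318), y≈+0.11; C at (362,307), y≈−0.05. The leftmost is A, and the crop confirms it: mouth up (+x), eye left (+y), latch shut. The pin head is at about (333,178), on the near (−x) side of its slot. The fence is on the far side.

Run:
```python
from h import *
print(np.round(cams.calibration("wrist")["tool_from_camera"],3).tolist(),cams.calibration("wrist")["mtx"])
d=np.load("top0.npy");p=cv2.imread("pics/top0.png")
c=cams.calibration("top");K=np.array(c["mtx"]);R=np.array(c["R"]);t=np.array(c["t"])
v,u=np.mgrid[:480,:640];r=np.stack([u,v,np.ones_like(u)],-1)@np.linalg.inv(K).T*d[...,None]
W=(r-t)@R
hsv=cv2.cvtColor(p,cv2.COLOR_BGR2HSV)
reg=lambda u0,u1,v0,v1:(u>=u0)&(u<u1)&(v>=v0)&(v<v1)
def rect(m,n):
    q=W[m][:,:2].astype(np.float32);b=cv2.minAreaRect(q*1000);print(n,m.sum(),q.mean(0).round(4),np.round(b[0],1),np.round(b[1],1),round(b[2],2),"z",np.median(W[m][:,2]).round(4))
Z=W[...,2]
rect(reg(260,420,100,260)&(Z>.036)&(Z<.048),"deck")
rect(reg(260,400,110,150)&(Z>.058)&(Z<.07),"fence")
rect(reg(310,360,150,210)&(Z>.068)&(Z<.082),"head")
rect(reg(140,230,220,310)&(Z>.009)&(Z<.02),"plateA")
rect(reg(140,230,220,310)&(Z>.045)&(Z<.065),"postA")
```

```text
[[-0.0, -0.969, -0.246, 0.069], [1.0, -0.0, 0.0, 0.001], [-0.0, -0.246, 0.969, -0.137], [0.0, 0.0, 0.0, 1.0]] [[396.98821784   0.         319.36622672]
 [  0.         396.98821784 235.54782117]
 [  0.           0.           1.        ]]
deck 7639 [ 0.6222 -0.0122] [623.3 -12.1] [220.1 170.3] 11.67 z 0.042
fence 643 [0.7367 0.0119] [737.   11.8] [ 19.2 169.1] 12.05 z 0.0636
head 150 [ 0.6407 -0.0085] [640.5  -7.6] [27.4 28.6] 89.11 z 0.0734
plateA 981 [0.4588 0.3198] [459.2 316.3] [156.1 141.2] 16.13 z 0.0138
postA 149 [0.4182 0.3145] [418.2 315.4] [25.2 23.4] 89.29 z 0.0562
```

```bash
python3 -m handwheel '[[0.03,0.03,0.01,0,0,-0.02],[0.06,0.07,0.02,0,0,-0.06],[0.09,0.10,0.03,0,0,-0.10],[0.12,0.14,0.04,0,0,-0.14],[0.15,0.17,0.05,0,0,-0.18],[0.18,0.20,0.06,0,0,-0.19],[0.21,0.23,0.06,0,0,-0.19],[0.23,0.26,0.06,0,0,-0.19]]'
```

```text
time_s: 2.47
position: [0.4515, -0.3355, 0.3081]
tcp_rot: [[1.0, 0.0, 0.003], [0.0, -1.0, -0.003], [0.003, 0.003, -1.0]]
force: [0.2, -0.0, 1.4]
opening: 0.999
grasp_force: 0.0
```

```bash
python3 -m handwheel '[[0.02,0.036,0,0,0,0],[0.04,0.072,-0.01,0,0,0],[0.06,0.107,-0.02,0,0,0],[0.08,0.143,-0.03,0,0,0],[0.1,0.18,-0.04,0,0,0],[0.12,0.215,-0.05,0,0,0],[0.145,0.25,-0.05,0,0,0],[0.165,0.28,-0.05,0,0,0]]'
cat > look.py <<'E'
from h import *
import sys
def clouds(zlo,zhi,name,box=None,save=None):
    s=bot.read_state();p,d=cams.capture("wrist")
    c=cams.calibration("wrist");K=np.array(c["mtx"]);T=np.array(c["tool_from_camera"])
    v,u=np.mgrid[:480,:640];r=np.stack([u,v,np.ones_like(u)],-1)@np.linalg.inv(K).T*d[...,None]
    Rt=np.array(s["tcp_rot"]);W=(r@T[:3,:3].T+T[:3,3])@Rt.T+np.array(s["position"])
    if save:cv2.imwrite(save,p)
    return p,d,W
def rect(W,m,n):
    q=W[m][:,:2];b=cv2.minAreaRect((q*1000).astype(np.float32));print(n,m.sum(),q.mean(0).round(4),np.round(b[0],1),np.round(b[1],1),round(b[2],2),"z",np.median(W[m][:,2]).round(4))
E
python3 - <<'E'
from look import *
p,d,W=clouds(0,0,0,save="pics/w1.png")
Z=W[...,2];ok=d>0;near=np.hypot(W[...,0]-.641,W[...,1]+.008)
rect(W,ok&(near<.03)&(Z>.068)&(Z<.082),"head")
rect(W,ok&(Z>.058)&(Z<.07)&(W[...,0]>.7),"fence")
rect(W,ok&(Z>.036)&(Z<.047),"deck")
hsv=cv2.cvtColor(p,cv2.COLOR_BGR2HSV)
rect(W,ok&(near<.07)&(Z>.038)&(Z<.052)&(hsv[...,1]<60)&(hsv[...,2]<110),"slotplate")
E
```

```text
time_s: 3.13
position: [0.615, -0.054, 0.256]
tcp_rot: [[1.0, 0.001, -0.002], [0.001, -1.0, 0.0], [-0.002, -0.0, -1.0]]
force: [0.5, -0.5, 0.2]
opening: 0.996
grasp_force: 0.0
head 1055 [ 0.6444 -0.0075] [644.2  -7.3] [29.  29.3] 75.39 z 0.0737
fence 5406 [0.7406 0.0114] [740.9  12.7] [ 17.6 169.5] 11.62 z 0.0636
deck 42820 [ 0.6425 -0.0157] [ 650.9 -128.7] [218.5 411.4] 11.8 z 0.0418
slotplate 2320 [ 0.6559 -0.0067] [651.4  -5.8] [82.3 33. ] 11.93 z 0.0424
```

View pics/w1.png

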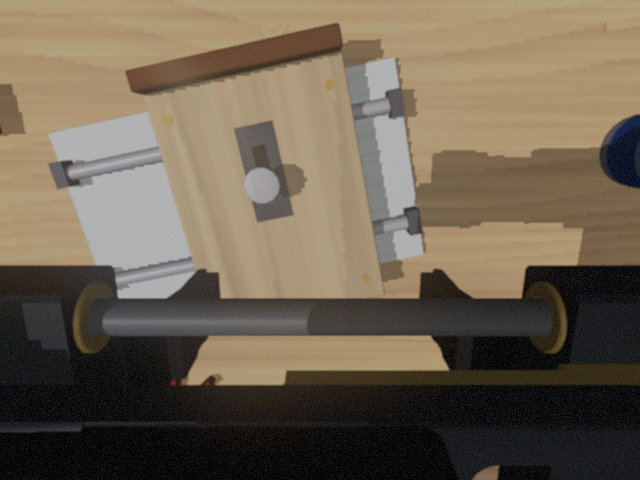

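Pin head is at pixel (262,185), home end to the left; pin about 7 mm towards −x in its slot. Now the hook.

```bash
python3 -m handwheel '[[-0.018,0.036,0,0,0,0],[-0.036,0.072,0,0,0,0],[-0.054,0.108,0,0,0,0],[-0.072,0.144,0,0,0,0],[-0.09,0.18,0,0,0,0],[-0.108,0.216,0,0,0,0],[-0.126,0.252,0,0,0,0],[-0.144,0.288,0,0,0,0]]'
python3 -m handwheel '[[-0.018,0.035,0,0,0,0],[-0.036,0.07,-0.01,0,0,0],[-0.045,0.08,-0.02,0,0,0],[-0.045,0.08,-0.02,0,0,0],[-0.045,0.08,-0.02,0,0,0],[-0.045,0.08,-0.02,0,0,0],[-0.045,0.08,-0.02,0,0,0],[-0.045,0.08,-0.02,0,0,0]]'
python3 - <<'E'
from look import *
p,d,W=clouds(0,0,0,save="pics/w2.png")
Z=W[...,2];ok=d>0;near=np.hypot(W[...,0]-.42,W[...,1]-.315)
hsv=cv2.cvtColor(p,cv2.COLOR_BGR2HSV);red=((hsv[...,0]<8)|(hsv[...,0]>172))&(hsv[...,1]>130)
rect(W,ok&(near<.03)&(Z>.05)&(Z<.062),"post")
rect(W,ok&(near<.12)&(Z>.01)&(Z<.018)&red,"plate")
m=ok&(near<.12)&(Z>.01)&(Z<.018)&red&(W[...,0]<.48)
rect(W,m,"body")
s=bot.read_state();print(s["position"],s["force"])
E
```

```text
time_s: 3.85
position: [0.4696, 0.2331, 0.2571]
tcp_rot: [[1.0, 0.0, 0.001], [0.0, -1.0, 0.0], [0.001, -0.0, -1.0]]
force: [1.4, -0.4, -0.5]
opening: 0.999
grasp_force: 0.0
time_s: 4.52
position: [0.4269, 0.3109, 0.2373]
tcp_rot: [[1.0, -0.001, 0.001], [-0.001, -1.0, 0.0], [0.001, -0.0, -1.0]]
force: [0.2, -0.2, 0.4]
opening: 1.004
grasp_force: 0.0
post 835 [0.4225 0.317 ] [421.8 317.3] [24.1 24. ] 0.17 z 0.0564
plate 4923 [0.465 0.319] [471.4 322.4] [ 58.  133.8] 89.16 z 0.0138
body 3376 [0.4455 0.3205] [442.2 322.8] [58.  75.3] 89.16 z 0.0138
[0.42677882 0.31092502 0.23726525] [ 0.80579952 -0.55601131  0.21783373]
```

View pics/w2.png

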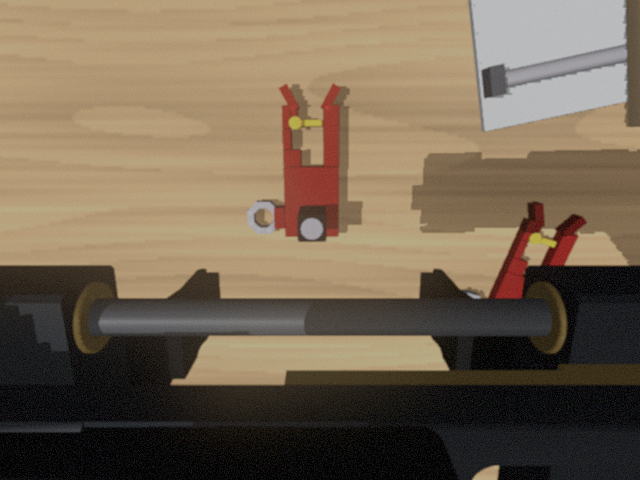

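Post centre at pixel (312,225), (0.422, 0.317) m, yaw ≈0. Descend and grip.

```bash
python3 -m handwheel '[[-0.005,0.006,-0.035,0,0,0],[-0.005,0.006,-0.07,0,0,0],[-0.005,0.006,-0.105,0,0,0],[-0.005,0.006,-0.14,0,0,0],[-0.005,0.006,-0.165,0,0,0],[-0.005,0.006,-0.18,0,0,0],[-0.005,0.006,-0.19,0,0,0],[-0.005,0.006,-0.194,0,0,0]]'
python3 -m handwheel '[[0,0,0,0,0,0],[0,0,0,0,0,0],[0,0,0,0,0,0],[0,0,0,0,0,0],[0,0,0,0,0,0],[0,0,0,0,0,0],[0,0,0,0,0,0],[0,0,0,0,0,0]]' -1
```

```text
time_s: 5.23
position: [0.4208, 0.3171, 0.0415]
tcp_rot: [[1.0, -0.0, -0.002], [-0.0, -1.0, -0.001], [-0.002, 0.001, -1.0]]
force: [-0.2, 0.0, 0.3]
opening: 1.001
grasp_force: 0.0
time_s: 5.9
position: [0.4207, 0.3179, 0.0431]
tcp_rot: [[1.0, 0.001, 0.0], [0.001, -1.0, 0.0], [0.0, -0.0, -1.0]]
force: [-0.9, 1.3, 0.5]
opening: 0.476
grasp_force: 0.0
```

```bash
python3 -m handwheel '[[0,0,0,0,0,0],[0,0,0,0,0,0],[0,0,0,0,0,0],[0,0,0,0,0,0],[0,0,0,0,0,0],[0,0,0,0,0,0],[0,0,0,0,0,0],[0,0,0,0,0,0]]'
python3 -m handwheel '[[0,0,0.01,0,0,0],[0,0,0.03,0,0,0],[0,0,0.05,0,0,0],[0,0,0.07,0,0,0],[0,0,0.09,0,0,0],[0,0,0.1,0,0,0],[0,0,0.1,0,0,0],[0,0,0.1,0,0,0]]'
```

```text
time_s: 6.57
position: [0.4206, 0.3177, 0.0428]
tcp_rot: [[1.0, 0.001, -0.0], [0.001, -1.0, -0.0], [-0.0, 0.0, -1.0]]
force: [0.3, -0.1, 0.8]
opening: 0.276
grasp_force: 30.0
time_s: 7.23
position: [0.4203, 0.3177, 0.1428]
tcp_rot: [[1.0, 0.001, -0.0], [0.001, -1.0, 0.0], [-0.0, -0.0, -1.0]]
force: [-0.9, -0.9, -4.9]
opening: 0.274
grasp_force: 30.0
```

```bash
python3 -m handwheel '[[0.01,-0.038,0,0,0,0.02],[0.02,-0.076,0,0,0,0.04],[0.03,-0.114,0,0,0,0.06],[0.04,-0.152,0,0,0,0.08],[0.05,-0.19,0,0,0,0.1],[0.06,-0.228,0,0,0,0.104],[0.07,-0.266,-0.005,0,0,0.104],[0.077,-0.304,-0.01,0,0,0.104]]'
python3 -m handwheel '[[0.005,-0.025,-0.005,0,0,0],[0.007,-0.045,-0.008,0,0,0],[0.007,-0.051,-0.008,0,0,0],[0.007,-0.051,-0.008,0,0,0],[0.007,-0.051,-0.008,0,0,0],[0.007,-0.051,-0.008,0,0,0],[0.007,-0.051,-0.008,0,0,0],[0.007,-0.051,-0.008,0,0,0]]'
python3 - <<'E'
from look import *
p,d,W=clouds(0,0,0,save="pics/w3.png")
s=bot.read_state();print(s["position"],np.round(s["tcp_rot"],4)[:2,:2].tolist(),s["force"])
Z=W[...,2];ok=d>0;near=np.hypot(W[...,0]-.644,W[...,1]+.0075)
hsv=cv2.cvtColor(p,cv2.COLOR_BGR2HSV);red=((hsv[...,0]<8)|(hsv[...,0]>172))&(hsv[...,1]>130)
rect(W,ok&(near<.03)&(Z>.068)&(Z<.078)&~red,"head")
rect(W,ok&(Z>.058)&(Z<.07)&(W[...,0]>.7),"fence")
m=ok&red&(Z>.07)
rect(W,m,"hookred")
q=W[m];A=np.c_[q[:,0]-s["position"][0],q[:,1]-s["position"][1],np.ones(len(q))];print("plane",np.linalg.lstsq(A,q[:,2],rcond=None)[0])
# in tool frame
l=(q-s["position"])@np.array(s["tcp_rot"]);
for a in np.arange(.02,.125,.01):
    k=l[(l[:,0]>a)&(l[:,0]<a+.01)]
    if len(k):print(round(a,3),len(k),(np.percentile(k[:,1],[1,99])*1000).round(1),np.median(k[:,2]).round(4))
print("max x",np.percentile(l[:,0],99.5))
E
```

```text
time_s: 7.9
position: [0.4977, 0.0118, 0.1315]
tcp_rot: [[0.978, 0.207, -0.001], [0.207, -0.978, 0.0], [-0.001, -0.0, -1.0]]
force: [0.7, -0.2, -5.2]
opening: 0.272
grasp_force: 30.0
time_s: 8.57
position: [0.5043, -0.0359, 0.1249]
tcp_rot: [[0.978, 0.209, -0.0], [0.209, -0.978, 0.0], [-0.0, -0.0, -1.0]]
force: [0.3, 0.4, -5.6]
opening: 0.272
grasp_force: 30.0
[ 0.50447229 -0.03612024  0.12492698] [[0.9779, 0.209], [0.209, -0.9779]] [-0.81843623  0.63754478 -4.70351914]
head 0 [nan nan] [0. 0.] [0. 0.] 0.0 z nan
fence 0 [nan nan] [0. 0.] [0. 0.] 0.0 z nan
hookred 21422 [ 0.5565 -0.0243] [560.6 -35.2] [126.9 162.3] 1.99 z 0.0958
plane [-0.18954243  0.08103861  0.1105894 ]
0.02 3500 [-43.2  23.6] 0.0288
0.03 2650 [-24.8  23.2] 0.0291
0.04 2611 [-24.8  23.3] 0.0292
0.05 1697 [-25.1  23.3] 0.0292
0.06 1391 [-25.1  23.4] 0.0292
0.07 1342 [-25.2  23.4] 0.0293
0.08 1299 [-25.3  23.3] 0.0293
0.09 1874 [-25.2  23.2] 0.0293
0.1 1304 [-24.3  21.4] 0.0293
0.11 826 [-26.9  23.8] 0.0294
max x 0.11572895511304199look.py:11: RuntimeWarning: Mean of empty slice.
  q=W[m][:,:2];b=cv2.minAreaRect((q*1000).astype(np.float32));print(n,m.sum(),q.mean(0).round(4),np.round(b[0],1),np.round(b[1],1),round(b[2],2),"z",np.median(W[m][:,2]).round(4))
  ret = um.true_divide(
  return _methods._mean(a, axis=axis, dtype=dtype,
  ret = ret.dtype.type(ret / rcount)
```

View pics/w3.png

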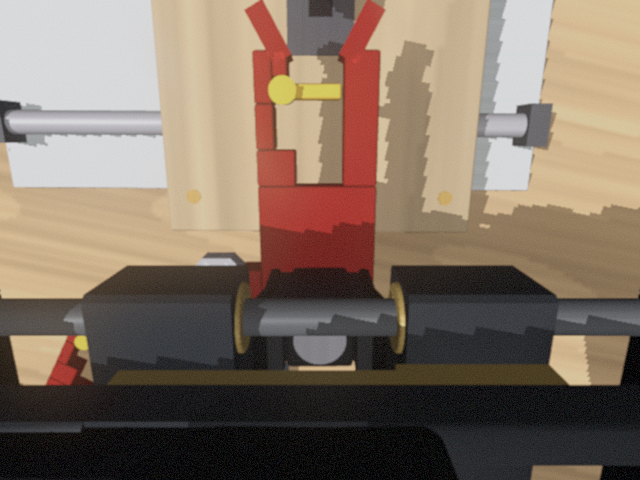

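The hook hangs level and square in the grip, with its slot (col ≈316) in line with the bracket slot (col ≈318). Lower to 3 mm above the deck, then advance.

```bash
python3 -m handwheel '[[0,0,-0.02,0,0,0],[0,0,-0.033,0,0,0],[0,0,-0.037,0,0,0],[0.005,0.001,-0.037,0,0,0],[0.012,0.0026,-0.037,0,0,0],[0.02,0.0042,-0.037,0,0,0],[0.025,0.0053,-0.037,0,0,0],[0.03,0.0064,-0.037,0,0,0]]'
python3 -m handwheel '[[0.003,0.0006,0,0,0,0],[0.006,0.0013,0,0,0,0],[0.009,0.0019,0,0,0,0],[0.012,0.0025,0,0,0,0],[0.015,0.0032,0,0,0,0],[0.017,0.0036,0,0,0,0],[0.019,0.004,0,0,0,0],[0.02,0.0042,0,0,0,0]]'
```

```text
time_s: 9.28
position: [0.5365, -0.0308, 0.0886]
tcp_rot: [[0.978, 0.208, 0.003], [0.208, -0.978, -0.001], [0.002, 0.001, -1.0]]
force: [-0.5, -0.3, -4.6]
opening: 0.276
grasp_force: 30.0
time_s: 9.95
position: [0.5538, -0.0264, 0.0876]
tcp_rot: [[0.978, 0.208, -0.002], [0.208, -0.978, 0.0], [-0.002, -0.001, -1.0]]
force: [-2.5, -0.5, -4.3]
opening: 0.272
grasp_force: 30.0
```

```bash
python3 -m handwheel '[[0.002,0.0004,0,0,0,0],[0.004,0.0008,0,0,0,0],[0.006,0.0013,0,0,0,0],[0.008,0.0017,0,0,0,0],[0.01,0.0021,0,0,0,0],[0.012,0.0025,0,0,0,0],[0.013,0.0028,0,0,0,0],[0.014,0.003,0,0,0,0]]'
python3 -m handwheel '[[0.002,0.0004,0,0,0,0],[0.004,0.0008,0,0,0,0],[0.005,0.0011,0,0,0,0],[0.006,0.0013,0,0,0,0],[0.007,0.0015,0,0,0,0],[0.008,0.0017,0,0,0,0],[0.009,0.0019,0,0,0,0],[0.010,0.0021,0,0,0,0]]'
```

```text
time_s: 10.62
position: [0.5688, -0.0232, 0.0877]
tcp_rot: [[0.978, 0.208, -0.0], [0.208, -0.978, 0.0], [-0.0, -0.0, -1.0]]
force: [-4.5, 1.4, -4.8]
opening: 0.273
grasp_force: 30.0
time_s: 11.28
position: [0.579, -0.0216, 0.0879]
tcp_rot: [[0.978, 0.207, 0.001], [0.207, -0.978, -0.0], [0.001, 0.0, -1.0]]
force: [-2.0, 1.6, -4.1]
opening: 0.274
grasp_force: 30.0
```

```bash
python3 -m handwheel '[[0.001,0.0002,0,0,0,0],[0.002,0.0004,0,0,0,0],[0.003,0.0006,0,0,0,0],[0.004,0.0008,0,0,0,0],[0.004,0.0008,0,0,0,0],[0.004,0.0008,0,0,0,0],[0.004,0.0008,0,0,0,0],[0.004,0.0008,0,0,0,0]]'
python3 -m handwheel '[[0.0005,0.0001,0,0,0,0],[0.001,0.0002,0,0,0,0],[0.0015,0.0003,0,0,0,0],[0.002,0.0004,0,0,0,0],[0.002,0.0004,0,0,0,0],[0.002,0.0004,0,0,0,0],[0.002,0.0004,0,0,0,0],[0.002,0.0004,0,0,0,0]]'
```

```text
time_s: 11.95
position: [0.5833, -0.0207, 0.0879]
tcp_rot: [[0.978, 0.207, 0.002], [0.207, -0.978, -0.0], [0.002, 0.0, -1.0]]
force: [-0.5, 3.5, -6.0]
opening: 0.276
grasp_force: 30.0
time_s: 12.62
position: [0.5847, -0.0203, 0.0878]
tcp_rot: [[0.978, 0.207, 0.0], [0.207, -0.978, 0.0], [0.0, 0.0, -1.0]]
force: [-1.1, 1.3, -5.7]
opening: 0.274
grasp_force: 30.0
```

```bash
python3 -m handwheel '[[0.0005,0.0001,0,0,0,0],[0.001,0.0002,0,0,0,0],[0.0015,0.0003,0,0,0,0],[0.002,0.0004,0,0,0,0],[0.002,0.0004,0,0,0,0],[0.002,0.0004,0,0,0,0],[0.002,0.0004,0,0,0,0],[0.002,0.0004,0,0,0,0]]'
python3 - <<'E'
from look import *
p,d,W=clouds(0,0,0,save="pics/w4.png");print(bot.read_state()["force"])
E
```

```text
time_s: 13.28
position: [0.5871, -0.0199, 0.0879]
tcp_rot: [[0.978, 0.207, 0.001], [0.207, -0.978, 0.0], [0.001, 0.0, -1.0]]
force: [0.5, 3.6, -5.9]
opening: 0.267
grasp_force: 30.0
[ 1.14286539  3.77272766 -4.41910838]
```

View pics/w4.png

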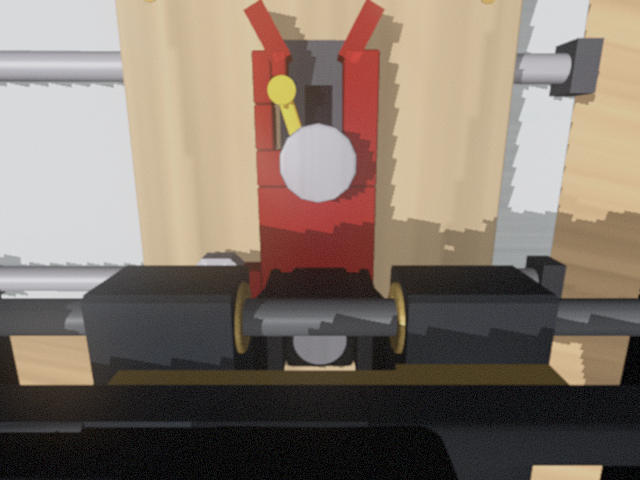

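The pin (head at (318,162)) is nearly at the slot's bottom, and the latch at (290,110) is still folded in. Continue in small steps.

```bash
python3 -m handwheel '[[0.0005,0.0001,0,0,0,0],[0.001,0.0002,0,0,0,0],[0.0015,0.0003,0,0,0,0],[0.002,0.0004,0,0,0,0],[0.002,0.0004,0,0,0,0],[0.002,0.0004,0,0,0,0],[0.002,0.0004,0,0,0,0],[0.002,0.0004,0,0,0,0]]'
python3 -m handwheel '[[0.0005,0.0001,0,0,0,0],[0.001,0.0002,0,0,0,0],[0.001,0.0002,0,0,0,0],[0.0015,0.0003,0,0,0,0],[0.0015,0.0003,0,0,0,0],[0.0015,0.0003,0,0,0,0],[0.0015,0.0003,0,0,0,0],[0.0015,0.0003,0,0,0,0]]'
```

```text
time_s: 14.0
position: [0.5886, -0.0196, 0.0878]
tcp_rot: [[0.978, 0.207, -0.0], [0.207, -0.978, -0.0], [-0.0, 0.0, -1.0]]
force: [0.6, -0.2, -5.5]
opening: 0.273
grasp_force: 30.0
time_s: 14.67
position: [0.5895, -0.0192, 0.0877]
tcp_rot: [[0.978, 0.207, -0.001], [0.207, -0.978, 0.0], [-0.001, -0.0, -1.0]]
force: [-3.2, -1.4, -3.8]
opening: 0.278
grasp_force: 30.0
```

```bash
cat > lat.py <<'E'
from look import *
p,d,W=clouds(0,0,0,save="pics/lat.png")
h=cv2.cvtColor(p,cv2.COLOR_BGR2HSV)[60:150,250:380]
m=(h[...,0]>22)&(h[...,0]<33)&(h[...,1]>180)&(h[...,2]>80)
n,l,st,c=cv2.connectedComponentsWithStats(m.astype(np.uint8))
print("yellow (c,r,w,h,area)",[(s+[250,60,0,0,0]).tolist() for s in st[1:] if s[4]>15]);s=bot.read_state();print(s["position"],s["force"])
E
python3 -m handwheel '[[0.0005,0.0001,0,0,0,0],[0.0005,0.0001,0,0,0,0],[0.001,0.0002,0,0,0,0],[0.001,0.0002,0,0,0,0],[0.001,0.0002,0,0,0,0],[0.001,0.0002,0,0,0,0],[0.001,0.0002,0,0,0,0],[0.001,0.0002,0,0,0,0]]';python3 lat.py
```

```text
time_s: 15.33
position: [0.5897, -0.0191, 0.0876]
tcp_rot: [[0.978, 0.208, -0.003], [0.208, -0.978, -0.0], [-0.003, -0.001, -1.0]]
force: [-5.8, -3.3, -1.7]
opening: 0.275
grasp_force: 30.0
yellow (c,r,w,h,area) []
[ 0.5896531  -0.01909221  0.08760642] [-5.68111343 -2.44258939 -1.93463708]
```

```bash
python3 -c "
import cv2
a=cv2.imread('pics/lat.png');cv2.imwrite('pics/latc.png',cv2.resize(a[0:240,200:440],(480,480)))
h=cv2.cvtColor(a,cv2.COLOR_BGR2HSV);print(h[90,282],h[91,320])"
```

```text
[ 27 137 212] [ 28 140 210]
```

View pics/latc.png

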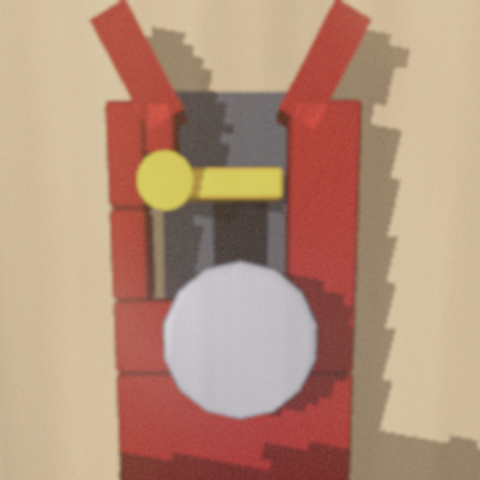

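The latch is shut straight across, crop (165–285,182), with the pin home behind it. Back off about 1 mm to unload and draw along deck +y (−0.207, 0.978).

```bash
python3 -m handwheel '[[-0.001,-0.0002,0,0,0,0],[-0.0014,0.002,0,0,0,0],[-0.0022,0.006,0,0,0,0],[-0.0035,0.012,0,0,0,0],[-0.005,0.019,0,0,0,0],[-0.0065,0.026,0,0,0,0],[-0.0077,0.032,0,0,0,0],[-0.0087,0.0364,0,0,0,0]]'
python3 -m handwheel '[[-0.0012,0.0055,0,0,0,0],[-0.0023,0.011,0,0,0,0],[-0.0034,0.016,0,0,0,0],[-0.0044,0.021,0,0,0,0],[-0.0053,0.025,0,0,0,0],[-0.0061,0.029,0,0,0,0],[-0.0066,0.031,0,0,0,0],[-0.007,0.033,0,0,0,0]]'
```

```text
time_s: 16.05
position: [0.582, 0.0175, 0.0876]
tcp_rot: [[0.978, 0.207, -0.001], [0.207, -0.978, -0.001], [-0.001, 0.0, -1.0]]
force: [-3.5, -4.6, -5.3]
opening: 0.267
grasp_force: 30.0
time_s: 16.72
position: [0.5752, 0.0504, 0.0876]
tcp_rot: [[0.978, 0.207, -0.001], [0.207, -0.978, -0.0], [-0.001, 0.0, -1.0]]
force: [-3.9, -3.8, -5.3]
opening: 0.275
grasp_force: 30.0
```

```bash
python3 -m handwheel '[[-0.0001,0.0005,0,0,0,0],[-0.0002,0.001,0,0,0,0],[-0.0003,0.0015,0,0,0,0],[-0.0004,0.002,0,0,0,0],[-0.0005,0.0025,0,0,0,0],[-0.0006,0.003,0,0,0,0],[-0.0006,0.003,0,0,0,0],[-0.0006,0.003,0,0,0,0]]'
python3 - <<'E'
from look import *
p,d=cams.capture("top");cv2.imwrite("pics/top1.png",cv2.resize(p[90:270,200:440],(800,600),interpolation=cv2.INTER_CUBIC))
E
```

```text
time_s: 17.38
position: [0.5746, 0.0533, 0.0876]
tcp_rot: [[0.978, 0.207, -0.001], [0.207, -0.978, -0.0], [-0.001, -0.0, -1.0]]
force: [-2.8, -3.3, -7.5]
opening: 0.278
grasp_force: 30.0
```

View pics/top1.png

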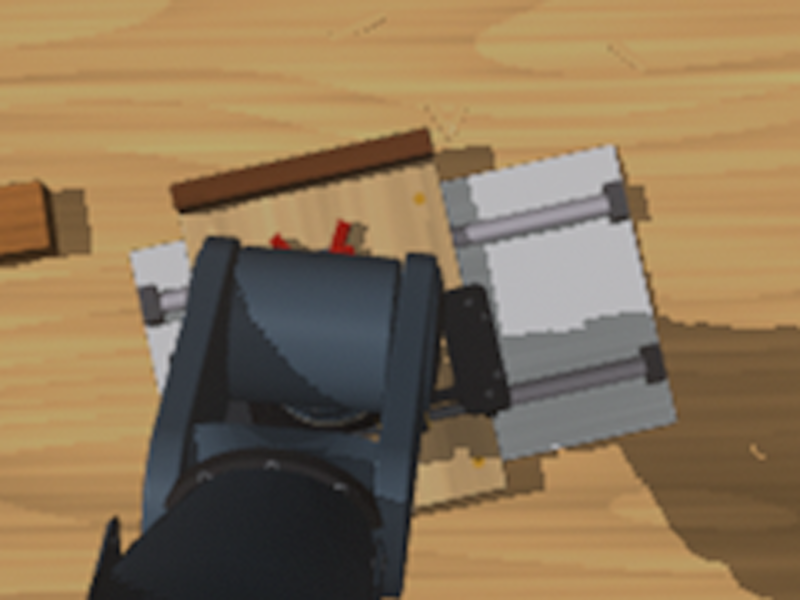

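The carriage still has roughly 20 mm before the stop block (deck edge at ≈203, block at ≈163 in the crop).

```bash
python3 -m handwheel '[[-0.0002,0.001,0,0,0,0],[-0.0004,0.002,0,0,0,0],[-0.0006,0.003,0,0,0,0],[-0.0008,0.004,0,0,0,0],[-0.001,0.005,0,0,0,0],[-0.0013,0.006,0,0,0,0],[-0.0015,0.007,0,0,0,0],[-0.0016,0.0075,0,0,0,0]]'
python3 -m handwheel '[[-0.0001,0.0005,0,0,0,0],[-0.0002,0.001,0,0,0,0],[-0.0004,0.002,0,0,0,0],[-0.0006,0.003,0,0,0,0],[-0.0007,0.0035,0,0,0,0],[-0.0008,0.004,0,0,0,0],[-0.0008,0.004,0,0,0,0],[-0.0008,0.004,0,0,0,0]]'
python3 -m handwheel '[[-0.0001,0.0005,0,0,0,0],[-0.0002,0.001,0,0,0,0],[-0.0003,0.0015,0,0,0,0],[-0.0004,0.002,0,0,0,0],[-0.0005,0.0025,0,0,0,0],[-0.0006,0.003,0,0,0,0],[-0.0006,0.003,0,0,0,0],[-0.0006,0.003,0,0,0,0]]'
```

```text
time_s: 18.1
position: [0.573, 0.0609, 0.0876]
tcp_rot: [[0.978, 0.207, -0.001], [0.207, -0.978, 0.0], [-0.001, -0.0, -1.0]]
force: [-4.0, -3.3, -7.2]
opening: 0.27
grasp_force: 30.0
time_s: 18.77
position: [0.5722, 0.065, 0.0877]
tcp_rot: [[0.978, 0.207, -0.001], [0.207, -0.978, 0.0], [-0.001, -0.0, -1.0]]
force: [-5.2, -3.1, -8.8]
opening: 0.275
grasp_force: 30.0
time_s: 19.43
position: [0.5716, 0.0679, 0.0877]
tcp_rot: [[0.978, 0.207, -0.001], [0.207, -0.978, 0.0], [-0.001, -0.0, -1.0]]
force: [-3.7, -3.7, -7.9]
opening: 0.275
grasp_force: 30.0
```

```bash
for i in 1 2; do :; done; python3 -m handwheel '[[-0.0001,0.0005,0,0,0,0],[-0.0002,0.001,0,0,0,0],[-0.0003,0.0015,0,0,0,0],[-0.0004,0.002,0,0,0,0],[-0.0005,0.0025,0,0,0,0],[-0.0006,0.003,0,0,0,0],[-0.0006,0.003,0,0,0,0],[-0.0006,0.003,0,0,0,0]]'
python3 -m handwheel '[[-0.0001,0.0005,0,0,0,0],[-0.0002,0.001,0,0,0,0],[-0.0003,0.0015,0,0,0,0],[-0.0004,0.002,0,0,0,0],[-0.0005,0.0025,0,0,0,0],[-0.0006,0.003,0,0,0,0],[-0.0006,0.003,0,0,0,0],[-0.0006,0.003,0,0,0,0]]'
```

```text
time_s: 20.1
position: [0.571, 0.0709, 0.0877]
tcp_rot: [[0.978, 0.207, -0.001], [0.207, -0.978, 0.0], [-0.001, -0.0, -1.0]]
force: [-3.9, -3.5, -7.1]
opening: 0.273
grasp_force: 30.0
time_s: 20.77
position: [0.5705, 0.0735, 0.0877]
tcp_rot: [[0.978, 0.207, -0.0], [0.207, -0.978, -0.001], [-0.001, 0.0, -1.0]]
force: [-3.7, -5.2, -8.2]
opening: 0.271
grasp_force: 30.0
```

```bash
python3 -c "
from h import *
s=bot.read_state();print(s['force'],s['moment'])"
```

```text
[-3.71658651 -5.2355384  -8.24304121] [-0.96708759  0.91306362 -0.26605877]
```

```bash
python3 -m handwheel '[[-0.0001,0.0005,0,0,0,0],[-0.0002,0.001,0,0,0,0],[-0.0003,0.0015,0,0,0,0],[-0.0003,0.0015,0,0,0,0],[-0.0003,0.0015,0,0,0,0],[-0.0003,0.0015,0,0,0,0],[-0.0003,0.0015,0,0,0,0],[-0.0003,0.0015,0,0,0,0]]'
```

```text
time_s: 21.43
position: [0.5705, 0.0739, 0.0879]
tcp_rot: [[0.978, 0.207, 0.0], [0.207, -0.978, -0.002], [-0.0, 0.002, -1.0]]
force: [-4.1, -8.8, -6.5]
opening: 0.274
grasp_force: 30.1
```

```bash
python3 -m handwheel '[[-0.0001,0.0005,0,0,0,0],[-0.0002,0.001,0,0,0,0],[-0.0002,0.001,0,0,0,0],[-0.0002,0.001,0,0,0,0],[-0.0002,0.001,0,0,0,0],[-0.0002,0.001,0,0,0,0],[-0.0002,0.001,0,0,0,0],[-0.0002,0.001,0,0,0,0]]'; python3 lat.py
```

```text
time_s: 22.1
position: [0.5705, 0.0742, 0.0879]
tcp_rot: [[0.978, 0.207, 0.0], [0.207, -0.978, -0.003], [-0.0, 0.003, -1.0]]
force: [-3.7, -9.8, -7.0]
opening: 0.274
grasp_force: 30.1
yellow (c,r,w,h,area) []
[0.57051653 0.07422147 0.08796395] [-4.06842116 -9.92269201 -7.31955376]
```

At the rigid stop (about 94 mm drawn, only 0.3 mm gained per 1 mm command). Relax sideways and lower.

```bash
python3 -m handwheel '[[0.0002,-0.001,0,0,0,0],[0.0004,-0.002,0,0,0,0],[0.0004,-0.0022,-0.0005,0,0,0],[0.0004,-0.0022,-0.001,0,0,0],[0.0004,-0.0022,-0.0015,0,0,0],[0.0004,-0.0022,-0.002,0,0,0],[0.0004,-0.0022,-0.002,0,0,0],[0.0004,-0.0022,-0.002,0,0,0]]'
python3 -m handwheel '[[0,0,-0.0005,0,0,0],[0,0,-0.001,0,0,0],[0,0,-0.001,0,0,0],[0,0,-0.001,0,0,0],[0,0,-0.001,0,0,0],[0,0,-0.001,0,0,0],[0,0,-0.001,0,0,0],[0,0,-0.001,0,0,0]]'
```

```text
time_s: 22.82
position: [0.5705, 0.0737, 0.0869]
tcp_rot: [[0.978, 0.207, 0.0], [0.207, -0.978, -0.001], [0.0, 0.001, -1.0]]
force: [-6.2, -4.6, -0.7]
opening: 0.272
grasp_force: 30.0
time_s: 23.48
position: [0.5705, 0.0737, 0.086]
tcp_rot: [[0.978, 0.207, 0.0], [0.207, -0.978, -0.001], [0.0, 0.001, -1.0]]
force: [-6.3, -5.7, 0.8]
opening: 0.274
grasp_force: 30.0
```

```bash
python3 -m handwheel '[[-0.0005,-0.0001,-0.0005,0,0,0],[-0.001,-0.0002,-0.001,0,0,0],[-0.001,-0.0002,-0.001,0,0,0],[-0.001,-0.0002,-0.001,0,0,0],[-0.001,-0.0002,-0.001,0,0,0],[-0.001,-0.0002,-0.001,0,0,0],[-0.001,-0.0002,-0.001,0,0,0],[-0.001,-0.0002,-0.001,0,0,0]]'
python3 -m handwheel '[[0,0,-0.0005,0,0,0],[0,0,-0.001,0,0,0],[0,0,-0.001,0,0,0],[0,0,-0.001,0,0,0],[0,0,-0.001,0,0,0],[0,0,-0.001,0,0,0],[0,0,-0.001,0,0,0],[0,0,-0.001,0,0,0]]'
```

```text
time_s: 24.15
position: [0.5703, 0.0737, 0.0852]
tcp_rot: [[0.978, 0.207, 0.002], [0.207, -0.978, -0.001], [0.002, 0.001, -1.0]]
force: [-4.6, -4.9, -0.3]
opening: 0.276
grasp_force: 30.0
time_s: 24.82
position: [0.5703, 0.0736, 0.0848]
tcp_rot: [[0.978, 0.207, 0.003], [0.207, -0.978, -0.001], [0.002, 0.001, -1.0]]
force: [-6.7, -4.2, 3.9]
opening: 0.273
grasp_force: 30.0
```

```bash
python3 -m handwheel '[[0,0,0,0,0,0],[0,0,0,0,0,0],[0,0,0,0,0,0],[0,0,0,0,0,0],[0,0,0,0,0,0],[0,0,0,0,0,0],[0,0,0,0,0,0],[0,0,0,0,0,0]]' 0.4
python3 -m handwheel '[[0,0,0.002,0,0,0],[0,0,0.008,0,0,0],[0,0,0.02,0,0,0],[0,0,0.04,0,0,0],[0,0,0.06,0,0,0],[0,0,0.08,0,0,0],[0,0,0.1,0,0,0],[0,0,0.12,0,0,0]]'
python3 - <<'E'
from look import *
p,d,W=clouds(0,0,0,save="pics/w5.png")
s=bot.read_state();print(s["position"],s["force"])
Z=W[...,2];ok=d>0;X=W[...,0]-.6224;Y=W[...,1]-.087
hsv=cv2.cvtColor(p,cv2.COLOR_BGR2HSV);red=((hsv[...,0]<8)|(hsv[...,0]>172))&(hsv[...,1]>110)
m=ok&red&(Z>.05)&(Z<.066)&(abs(X)<.1)
rect(W,m,"hook");q=W[m];print("plane",np.linalg.lstsq(np.c_[q[:,:2]-q[:,:2].mean(0),np.ones(len(q))],q[:,2],rcond=None)[0])
rect(W,ok&(Z>.07)&(Z<.08)&(abs(X)<.05)&(abs(Y)<.05),"head")
rect(W,ok&(Z>.058)&(Z<.07)&(W[...,0]>.69)&~red,"fence")
E
```

```text
time_s: 25.48
position: [0.5697, 0.0741, 0.0827]
tcp_rot: [[0.978, 0.207, 0.0], [0.207, -0.978, 0.0], [0.0, -0.0, -1.0]]
force: [-0.1, 0.6, 0.1]
opening: 0.688
grasp_force: 0.0
time_s: 26.15
position: [0.5696, 0.074, 0.2051]
tcp_rot: [[0.978, 0.207, 0.001], [0.207, -0.978, -0.0], [0.001, 0.0, -1.0]]
force: [0.7, -0.4, 0.7]
opening: 0.7
grasp_force: 0.0
[0.57208868 0.07396035 0.20907018] [1.10287247 0.02973024 2.22550507]
hook 7293 [0.6135 0.0843] [633.2  91.2] [163.   58.7] 11.01 z 0.0558
plane [-0.00071327 -0.0017849   0.05580161]
head 1652 [0.623  0.0819] [610.8  79. ] [59.8 28.1] 11.59 z 0.0737
fence 2790 [0.7161 0.0992] [716.1 100.9] [  5.5 169.6] 11.92 z 0.0632
```

View pics/w5.png

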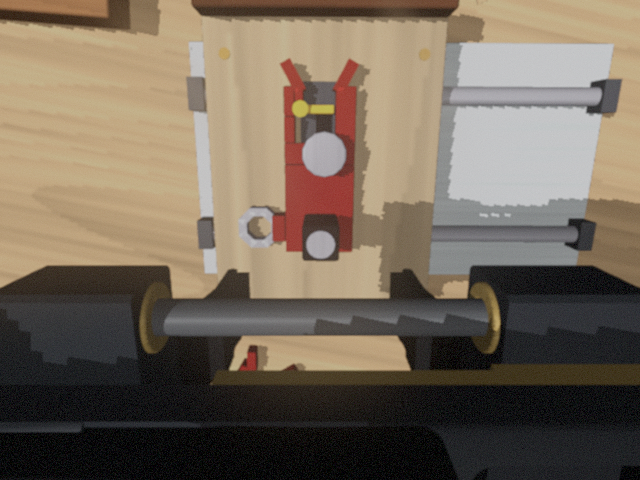

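The hook lies flat (top at 55.8 mm, no tilt). The latch is shut at (300–333,108) behind the pin at (323,154). The deck edge is against the left stop blocks, and the gripper is clear.

```bash
python3 -c "
from rig import bot
print(bot.hand_in())"
```

```text
the job is handed in; nothing more can be done
None
```

I handed the job in at about 26 s of the 64 s limit: the hook is latched on the pin, the carriage is drawn to the home stop, and the hook lies flat on the deck, released. Contact readings at the wrist between moves stayed near 10 N. I saw no verdict.

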